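# Turn round the gas filter cartridge that was fitted back to front

## Robot

A 6-joint arm with a two-finger parallel gripper is mounted at the origin on the work surface; the furniture and walls round the work are solid. World frame = base frame: x ahead of the robot, y to its left, z up, the work surface at z = 0. Lengths are in mm, angles in degrees, forces in N, time in s.
With the tool pointing down it reaches from about 350 to 850 mm from the base axis. Payload 8.1 kg.
Tool frame: the origin (TCP) lies at the very end of the fingers, on their centre line; the grasp point (between the pads) lies 19 mm behind it; z points along the fingers, y is the direction in which the jaws open and shut (so a half turn about z gives the same grasp; the last joint's range is limited). The gripper opens to 85 mm and grips with 20 to 120 N. Pads are 22 mm wide; open, the fingers measure 114 mm over their backs; the gripper's body (76 mm by 85 mm) begins 54 mm behind the grasp point. The pads swing forward as they close: fully open they stand 13 mm farther back than shut.
Start: joints at [-69.236, 7.471, 85.268, -0, 87.261, -4.893], TCP at [259.81, -540.837, 231.292] pointing down, gripper open.
Joint ranges: [-169.43, 169.43], [-51.17, 129.36], [1.28, 143.12], [-76.62, 256.62], [0, 156.53], [-152.29, 152.29]. Speed limits (degrees/s): [136.94, 136.94, 159.86, 180, 180, 180].

## Interface

Orientations are given as [roll, pitch, yaw] about the fixed x, y, z axes, in that order (R = Rz(yaw) Ry(pitch) Rx(roll)).
In Python, from bench import r, eyes gives the robot as it stands. The module is installed in compiled form; this text tells all that it offers.
- The arm moves only by the tool play_rows, never from a script. Its argument "deltas" is a list of rows, each a list of 3 entries, a list of its own where there are three numbers: the shift along the tool's x, y, z in m, then the turn, a rotation vector about the tool's x, y, z in rad, then the closure, from 0 (fully open) to 1 (shut). A call has 1 to 8 rows; each row shifts and turns the pose as measured when the row begins, along the tool's axes as they then stand; what a row does not reach is not made up. A row lasts 1/8 s, in which the tool goes at most 62.5 mm and 10.7 degrees, less where a joint would pass 70% of its speed; a pose out of reach is approached as far as the arm can. A call with a gripper value outside its range is refused whole. The fingers move at their own pace and stop on an object; "force" is the grip in N (left out, the last holds). Time passes only in rows, so rows that do not move let the fingers close. It gives the time, the measured TCP pose, the force and the opening at its end, in the units of the state.
- r.sense(): the state, without advancing time (a new reading comes with each control period).
- eyes.snapshot(name): name is "scene" or "top" or "wrist"; returns the picture (400x640x3 uint8, red, green, blue); there is no depth.
- eyes.get_calibration(name): a dict with "mtx" (3x3 intrinsics, pixels), "R" (3x3) and "t" (3): a world point X has camera coordinates R X + t; the wrist camera has in their place "T_tool_cam" (4x4, takes a point from camera to tool coordinates, whose origin is the TCP and whose axes are the flange's). Camera axes: x right, y down, z forward; pixel columns grow to the right and rows downward; lengths in mm; the calibration is good to about 2 mm. A picture is of the moment at which its call begins: read the wrist's pose just before it. get_calibration takes no time and is no camera call.
- r.hand_in(): hands the job in, once; it reports no verdict.
The state is a dict: "time": time; "joint_pos": joint angles; "qd": joint speeds; "joint_efforts": joint torques, N m; "tool_pos": TCP position; "tcp_rot": TCP orientation; "ft_force": force on the tool from outside, world axes, zero at the start; "wrist_torque": the same for the moment, N m; "finger_gap": finger opening in mm.
Only numpy, scipy, OpenCV 4.12 (cv2) and the standard library are available. Lean on these libraries where they do the work, as an engineer would, in place of code of your own. Each camera call takes 0.05 s, during which the arm holds its last target. There are 200 camera calls.

## Task

Two gas filter cartridges lie in cradles on the bench, and each belongs with its blue cap next to the blue end block of its cradle. One of them was fitted back to front: lift it clear of its cradle, turn it end for end and lower it back into the same cradle, fully down in both saddles before you let go. Leave the other cartridge alone.

Things in the scene. Friction and masses are not known exactly. Their poses are not given: they have to be found in the camera images.
- cartridge_1_centre (a point): Centre of the wrongly fitted cartridge: round aluminium barrel 30 mm thick, a cap 33 mm thick and 25 mm long on each end (one blue, one white) with a short brass nipple; 122 mm long in all, 0.12 kg. The bare barrel spans 30 mm either side of the centre: grip across it there, at this height. +x points along the cartridge to the blue cap; it may be rolled about x.
- cartridge_1_blue_cap (a point): Middle of the blue cap of the wrongly fitted cartridge, on its axis, 42.5 mm from the cartridge's centre.
- cradle_1_seat (a point): Grey cradle of that cartridge, screwed to the bench: the point where the centre of a fully seated cartridge lies, 45 mm above the bench. +x runs along the cradle to its blue end block, z up. Two 90 degree V saddles, 44 mm either side of this point, 46 mm high, carry the caps; between them, over 74 mm, fingers have room down to the 8 mm thick base plate (164 x 64 mm).
- cradle_1_blue_end (a point): Middle of the top of that cradle's blue end block, 75 mm along +x from the seat, 56 mm above the bench. A white block stands at the other end. The blocks are 48 mm wide, 10 mm thick, inner faces 70 mm from the seat, so a cartridge has 9 mm of play at each end.
- cartridge_2_centre (a point): Centre of the other cartridge, of the same make, rightly fitted in the other cradle (blue cap at the blue block). It must stay as it is. The two cradles may have changed places.
- cradle_2_seat (a point): The same point of the other cradle, of the same make and direction of axes, at least 0.17 m away, also screwed down.
Mind the look-alikes: they are no part of the job. What is shaped like the part that bears cartridge_2_centre but orange or turquoise is not meant.

How it is judged:
By the outcome, as a careful person would: the job done as asked, in the order asked, and still so for the second after the job is handed in, with the robot touching nothing.
It also fails if it takes over 38 s, if anything falls off the work surface, if the arm or the gripper's body presses on something with over 40 N, if the wrist force passes 120 N, or if a joint passes its speed limit or range.

## Working session

There is one attempt and no reset: what is moved stays moved. The work goes in short steps, Python scripts to look and compute and a tool call to move; the robot and the scene stay as the last step left them, time stands still between calls to the robot, and variables do not carry over. Pictures are saved under pics/ and viewed, about 8 in all and at most 12, crops included, and the job is handed in when it is done.

Besides the shell and the picture viewer there is one more tool, called after ">>>" as name([rows], argument=value, ...), one row to a line, values as JSON. play_rows: Moves the arm, as the interface text tells. Its arguments: {"type":"object","properties":{"deltas":{"type":"array"},"force":{"type":"number"}},"required":["deltas"]}

```bash
mkdir -p pics; python3 - <<'E'
from bench import r, eyes
import cv2
print(r.sense())
for n in ("top","scene"):
    im=eyes.snapshot(n); cv2.imwrite(f"pics/{n}0.png",im[:,:,::-1])
    print(n,eyes.get_calibration(n))
print(eyes.get_calibration("wrist"))
E
```

```text
{'time': 0.0, 'joint_pos': array([-6.92367068e+01,  7.51504247e+00,  8.53304549e+01,  6.54284700e-04,
        8.72614338e+01, -4.89074664e+00]), 'qd': array([-0.03926978,  0.07998078, -0.05307904,  0.0767909 , -0.01909071,
        0.02517061]), 'joint_efforts': array([-2.54969113e-03, -5.69390059e+01, -5.00562751e+01, -4.77047233e-04,
        1.48769736e-02, -1.66959080e-05]), 'tool_pos': array([ 259.60925859, -540.31011046,  230.23385049]), 'tcp_rot': array([-1.79893514e+02, -9.76761731e-03,  2.56539989e+01]), 'ft_force': array([ 0.11774436, -0.11274439,  1.03166008]), 'wrist_torque': array([0.02830028, 0.04010783, 0.03653846]), 'finger_gap': 85.23281018388178}
top {'mtx': array([[466.44533955,   0.        , 322.65819124],
       [  0.        , 466.44533955, 195.31081507],
       [  0.        ,   0.        ,   1.        ]]), 'R': array([[ 0.01638419, -0.99982027,  0.0095384 ],
       [-0.9830854 , -0.01784889, -0.18227594],
       [ 0.18241342, -0.00639061, -0.98320115]]), 't': array([  56.03619827,  449.31307071, 1481.88330718])}
scene {'mtx': array([[407.76083797,   0.        , 321.72140329],
       [  0.        , 407.76083797, 194.84158027],
       [  0.        ,   0.        ,   1.        ]]), 'R': array([[-0.81180434, -0.58366495, -0.01757663],
       [-0.30320303,  0.44705981, -0.84154943],
       [ 0.49904071, -0.6778442 , -0.53989408]]), 't': array([ 412.97991031,  145.08795743, 1106.7072142 ])}
{'mtx': array([[301.19375488,   0.        , 318.65755453],
       [  0.        , 301.19375488, 201.25230631],
       [  0.        ,   0.        ,   1.        ]]), 'T_tool_cam': array([[-5.98707694e-04, -9.45293232e-01, -3.26221315e-01,
         8.37872120e+01],
       [ 9.99999564e-01, -3.32116638e-04, -8.72903794e-04,
        -6.37103447e-01],
       [ 7.16806523e-04, -3.26221695e-01,  9.45293019e-01,
        -1.43409153e+02],
       [ 0.00000000e+00,  0.00000000e+00,  0.00000000e+00,
         1.00000000e+00]])}
```

View pics/top0.png

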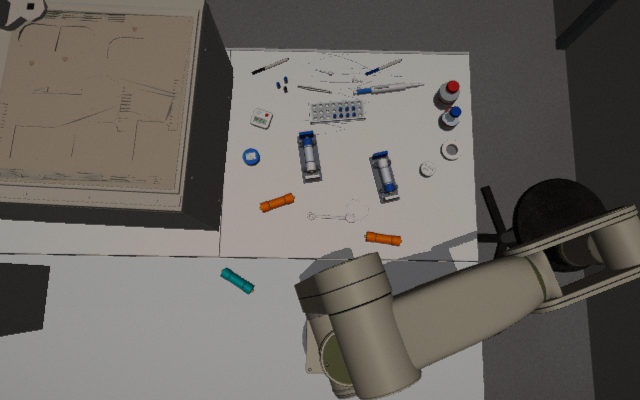

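View pics/scene0.png

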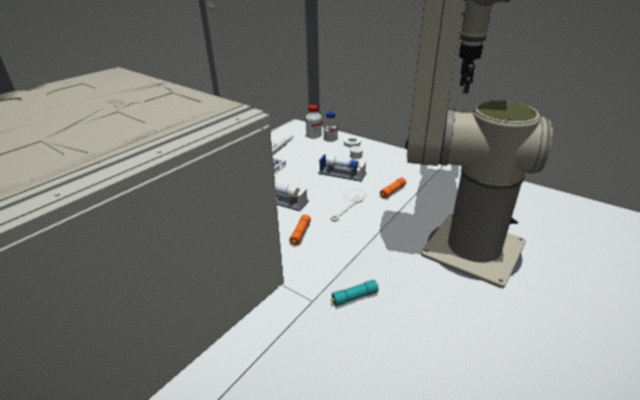

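Candidates in the top view are cradles with blue/white cartridges at (309,155) and (385,175). The look-alikes are orange at (278,203) and (383,239), and turquoise at (237,281). In the scene view, the nearer-robot cradle at (343,167) seems to have its blue block at the left and its blue cap at the right. I'll check this in a close crop.

```bash
python3 - <<'E'
import cv2,numpy as np
a=cv2.imread("pics/top0.png")
c1=cv2.resize(a[115:215,285:410],None,fx=6,fy=6,interpolation=cv2.INTER_CUBIC)
cv2.imwrite("pics/crop0.png",c1)
E
```

```text
(no output)
```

View pics/crop0.png

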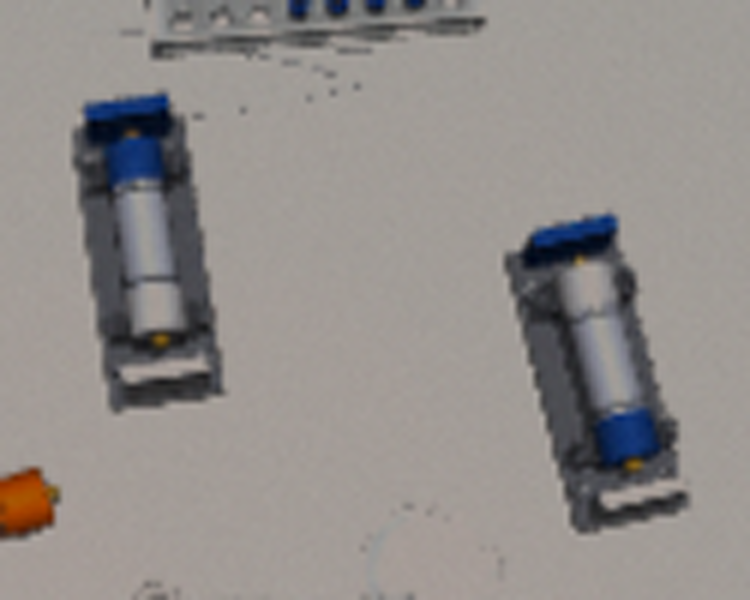

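The right-hand cradle (385,175) holds the wrongly fitted one: its white cap is at the blue block (crop 571,233) and its blue cap is at the white block (crop 643,495). The left one is right.

```bash
cat > h.py <<'E'
import numpy as np
from bench import r, eyes
from scipy.spatial.transform import Rotation as Ro
def tool(s=None):
    s=s or r.sense(); T=np.eye(4)
    T[:3,:3]=Ro.from_euler('xyz',s['tcp_rot'],degrees=True).as_matrix(); T[:3,3]=s['tool_pos']; return T
def cam(n,T=None):
    c=eyes.get_calibration(n)
    if n=="wrist":
        W=T@c['T_tool_cam']; return c['mtx'],W[:3,:3],W[:3,3]
    return c['mtx'],c['R'].T,-c['R'].T@c['t']
def back(c,uv,z):
    K,R,o=c; d=R@np.linalg.solve(K,[*uv,1]); return o+d*(z-o[2])/d[2]
def proj(c,X):
    K,R,o=c; p=K@(R.T@(np.asarray(X)-o)); return p[:2]/p[2]
E
python3 - <<'E'
from h import *
c=cam("top")
for n,u,v,z in [("blueblk",571,225,56),("whiteblk",650,495,56),("nipW",580,258,45),("nipB",632,465,45),("capWtop",590,285,61),("capBtop",626,435,61),("other blue",127,105,56),("other white",160,370,56)]:
    print(n,back(c,(285+u/6-.4,115+v/6-.4),z).round(1))
E
```

```text
blueblk [ 593.6 -121.8   56. ]
whiteblk [ 443.7 -163.5   56. ]
nipW [ 578.  -128.1   45. ]
nipB [ 462.2 -155.6   45. ]
capWtop [ 558.5 -131.3   61. ]
capBtop [ 475.5 -150.1   61. ]
other blue [657.5 123.4  56. ]
other white [507.9 102.   56. ]
```

>>> play_rows([
  [[0.051,-0.031,0.004],[0,0,0],0],
  [[0.051,-0.031,0.004],[0,0,0],0],
  [[0.051,-0.031,0.004],[0,0,0],0],
  [[0.051,-0.031,0.004],[0,0,0],0],
  [[0.051,-0.031,0.004],[0,0,0],0],
  [[0.051,-0.031,0.004],[0,0,0],0],
  [[0.051,-0.031,0.004],[0,0,0],0],
  [[0.051,-0.031,0.004],[0,0,0],0],
])

```text
time: 1.1
tool_pos: [524.4, -131.0, 194.6]
tcp_rot: [-179.7, 0.1, 25.2]
ft_force: [1.1, -1.3, 0.4]
finger_gap: 85.1
```

>>> play_rows([
  [[-0.005,0.006,0],[0,0,0.1],0],
  [[-0.005,0.002,0],[0,0,0.09],0],
  [[0,0,0],[0,0,0],0],
])

```text
time: 1.48
tool_pos: [519.4, -136.0, 192.3]
tcp_rot: [-179.6, 0.3, 14.5]
ft_force: [0.1, -0.7, 0.0]
finger_gap: 85.5
```

```bash
python3 - <<'E'
from h import *
import cv2
s=r.sense(); T=tool(s); im=eyes.snapshot("wrist"); np.save("T1.npy",T)
print(s['tool_pos'],s['tcp_rot'],s['joint_pos'].round(1))
cv2.imwrite("pics/w1.png",im[:,:,::-1])
E
```

```text
[ 519.44516284 -135.98575522  192.3104019 ] [-179.57002762    0.26014259   14.54934786] [-20.3  -0.6  97.8   0.2  83.3  55.1]
```

View pics/w1.png

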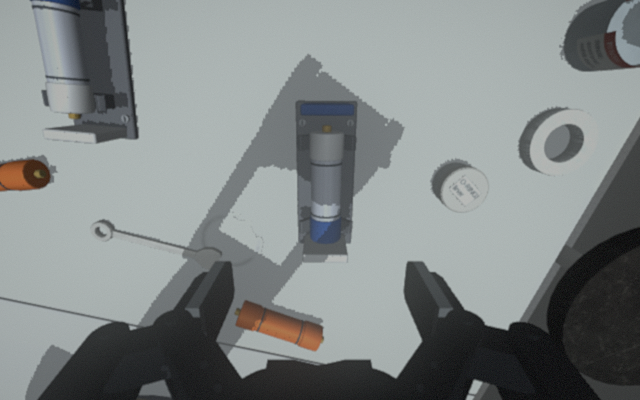

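Blue cap is at (326,230) by the white block (325,252), and the blue block is at (327,109), so the choice is confirmed. I'll enlarge for measuring.

```bash
python3 - <<'E'
import cv2
a=cv2.imread("pics/w1.png")
L=cv2.resize(a[95:185,275:375],None,fx=6,fy=6,interpolation=cv2.INTER_CUBIC)
M=cv2.resize(a[185:275,275:375],None,fx=6,fy=6,interpolation=cv2.INTER_CUBIC)
import numpy as np
c=cv2.resize(np.hstack([L,M]),None,fx=.66,fy=.66)  # -> scale 3.96
cv2.imwrite("pics/crop1.png",c);print(c.shape)
E
```

```text
(356, 792, 3)
```

View pics/crop1.png

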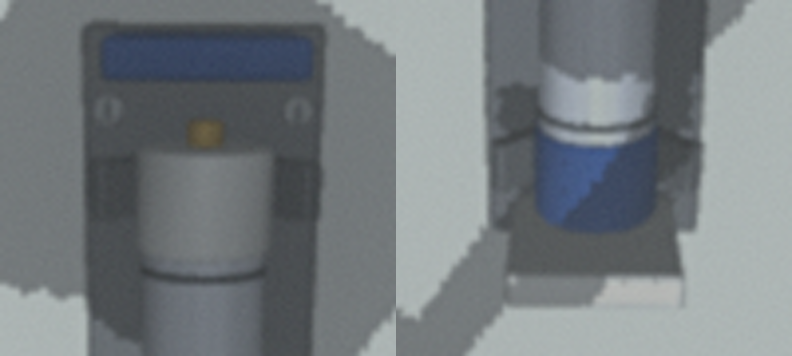

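```bash
python3 - <<'E'
from h import *
T=np.load("T1.npy"); c=cam("wrist",T); k=3.96
L=lambda x,y:(275+x/k-.4,95+y/k-.4); M=lambda x,y:(275+(x-396)/k-.4,185+y/k-.4)
P={n:back(c,p,z) for n,p,z in [("bb",L(207,57),56),("wb",M(594,291),56),("rW",L(204,277),60),("rB",M(597,127),60),("nW",L(206,133),46)]}
for n,p in P.items(): print(n,p.round(1))
for a,b in(("bb","wb"),("rW","rB")):
    d=P[a]-P[b]; print(a,"mid",((P[a]+P[b])/2).round(1),"len",np.linalg.norm(d).round(1),"ang",np.degrees(np.arctan2(d[1],d[0])).round(2))
m=(P["rW"]+P["rB"])/2
D=T[:3,:3].T@(np.array([m[0],m[1],26])-T[:3,3]); print("tool shift to grasp",D.round(1))
E
```

```text
bb [ 591.7 -122.9   56. ]
wb [ 446.1 -159.5   56. ]
rW [ 544.  -134.9   60. ]
rB [ 493.3 -147.7   60. ]
nW [ 574.7 -127.4   46. ]
bb mid [ 518.9 -141.2   56. ] len 150.1 ang 14.12
rW mid [ 518.6 -141.3   60. ] len 52.2 ang 14.16
tool shift to grasp [ -1.4   6.2 166.3]
```

>>> play_rows([
  [[-0.001,0.006,0.03],[-0.007,0.004,0.007],0],
  [[0,0,0.04],[0,0,0],0],
  [[0,0,0.04],[0,0,0],0],
  [[0,0,0.02],[0,0,0],0],
  [[0,0,0],[0,0,0],0],
])

```text
time: 2.15
tool_pos: [520.3, -143.6, 59.6]
tcp_rot: [179.9, -0.1, 14.6]
ft_force: [0.2, 0.5, -0.0]
finger_gap: 85.9
```

>>> play_rows([
  [[-0.001,-0.002,0.02],[0,0,0.008],0],
  [[0,0,0.01],[0,0,0],0],
  [[0,0,0.002],[0,0,0],0],
])

```text
time: 2.52
tool_pos: [521.3, -143.3, 30.4]
tcp_rot: [179.8, -0.3, 14.3]
ft_force: [-0.5, -0.4, 1.2]
finger_gap: 85.3
```

```bash
python3 - <<'E'
from h import *
T=tool();print(r.sense()['tcp_rot'],(T[:3,:3].T@(np.array([518.7,-141.3,26])-T[:3,3])).round(1))
E
```

```text
[179.78825193  -0.32155302  14.28256928] [-2.1 -2.6  4.4]
```

>>> play_rows([
  [[-0.002,-0.0025,0.004],[0.003,-0.004,0.003],0],
  [[0,0,0],[0,0,0],0],
])

```text
time: 2.78
tool_pos: [519.7, -141.7, 27.7]
tcp_rot: [179.9, -0.2, 14.1]
ft_force: [-1.4, 0.1, -0.1]
finger_gap: 85.4
```

```bash
python3 - <<'E'
from h import *
for i in range(3):
    T=tool();print(r.sense()['tcp_rot'],(T[:3,:3].T@(np.array([518.7,-141.3,26])-T[:3,3])).round(1))
E
```

```text
[ 1.79904255e+02 -1.74437451e-01  1.41224484e+01] [-0.8 -0.6  1.7]
[ 1.79904255e+02 -1.74437451e-01  1.41224484e+01] [-0.8 -0.6  1.7]
[ 1.79904255e+02 -1.74437451e-01  1.41224484e+01] [-0.8 -0.6  1.7]
```

Good. Now I'll close with a moderate force.

>>> play_rows([
  [[-0.001,-0.0005,0.001],[0,0,0],0.4],
  [[0,0,0],[0,0,0],0.7],
  [[0,0,0],[0,0,0],1],
  [[0,0,0],[0,0,0],1],
  [[0,0,0],[0,0,0],1],
  [[0,0,0],[0,0,0],1],
], force=50)

```text
time: 3.52
tool_pos: [519.5, -142.0, 28.1]
tcp_rot: [179.8, -0.3, 14.1]
ft_force: [-0.2, -0.4, 0.9]
finger_gap: 28.1
```

>>> play_rows([
  [[0,0,0],[0,0,0],1],
  [[0,0,-0.01],[0,0,0],1],
  [[0,0,-0.02],[0,0,0],1],
  [[0,0,-0.03],[0,0,0],1],
  [[0,0,-0.03],[0,0,0],1],
  [[0,0,-0.02],[0,0,0],1],
  [[0,0,0],[0,0,0],1],
])

```text
time: 4.4
tool_pos: [517.6, -140.6, 142.2]
tcp_rot: [180.0, -0.2, 14.1]
ft_force: [0.2, -0.6, -1.9]
finger_gap: 28.6
```

```bash
python3 - <<'E'
from h import *
import cv2
s=r.sense(); T=tool(s); im=eyes.snapshot("wrist"); np.save("T2.npy",T)
print(s['tool_pos'],s['tcp_rot'],s['ft_force'],s['joint_pos'].round(1),s['finger_gap'])
cv2.imwrite("pics/w2.png",im[:,:,::-1])
E
```

```text
[ 517.57477519 -140.64133216  142.16790956] [ 1.79965025e+02 -1.56291013e-01  1.41463494e+01] [ 0.16308091 -0.64944762 -1.94649927] [-2.070e+01  9.000e-01  1.016e+02  1.000e-01  7.730e+01  5.510e+01] 28.574732768117766
```

View pics/w2.png

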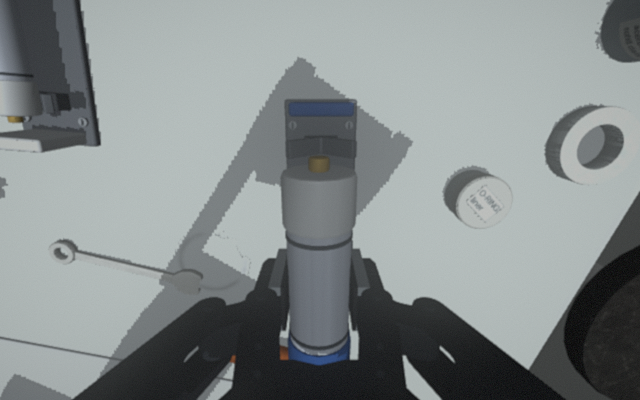

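The picture shows the cartridge held, nearly along the tool's x: white ring at (319,241), blue ring at about (320,347), nipple at (319,163). I'll check the tilt by projection.

```bash
python3 - <<'E'
from h import *
c=cam("wrist",np.eye(4))
for p in [(26,0,-32.5),(-26,0,-32.5),(58,0,-17.5),(58,0,-19.5),(54.5,16.5,-17.5),(54.5,-16.5,-17.5),(30,16.5,-17.5),(30,-16.5,-17.5)]: print(p,proj(c,p).round(1))
E
python3 - <<'E'
import cv2
a=cv2.imread("pics/w2.png")
cv2.imwrite("pics/crop2.png",cv2.resize(a[140:370,260:380],None,fx=2.6,fy=2.6,interpolation=cv2.INTER_CUBIC))
E
```

```text
(26, 0, -32.5) [320.2 245.9]
(-26, 0, -32.5) [320.1 345.8]
(58, 0, -17.5) [320.2 161.5]
(58, 0, -19.5) [320.2 162.4]
(54.5, 16.5, -17.5) [358.8 169.6]
(54.5, -16.5, -17.5) [281.5 169.6]
(30, 16.5, -17.5) [356.5 222.5]
(30, -16.5, -17.5) [283.7 222.5]
```

View pics/crop2.png

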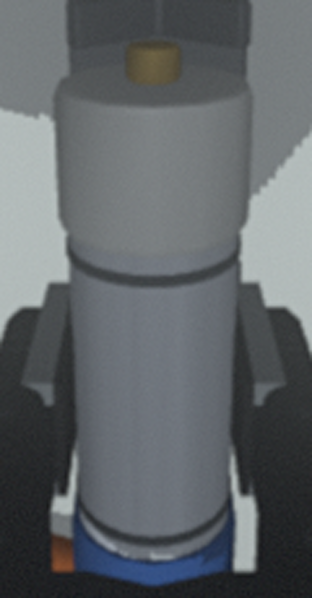

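>>> play_rows([
  [[0,0,0],[0,0,-0.18],1],
  [[0,0,0],[0,0,-0.18],1],
  [[0,0,0],[0,0,-0.18],1],
  [[0,0,0],[0,0,-0.18],1],
  [[0,0,0],[0,0,-0.18],1],
  [[0,0,0],[0,0,-0.18],1],
  [[0,0,0],[0,0,-0.18],1],
  [[0,0,0],[0,0,-0.18],1],
])

```text
time: 5.45
tool_pos: [509.1, -137.1, 127.2]
tcp_rot: [-179.1, -0.6, 99.3]
ft_force: [-0.3, 0.8, -1.2]
finger_gap: 28.6
```

>>> play_rows([
  [[0,0,0],[0,0,-0.18],1],
  [[0,0,0],[0,0,-0.18],1],
  [[0,0,0],[0,0,-0.18],1],
  [[0,0,0],[0,0,-0.18],1],
  [[0,0,0],[0,0,-0.18],1],
  [[0,0,0],[0,0,-0.18],1],
  [[0,0,0],[0,0,-0.18],1],
  [[0,0,0],[0,0,0],1],
])

```text
time: 6.45
tool_pos: [500.5, -133.6, 113.0]
tcp_rot: [179.3, -2.3, 173.9]
ft_force: [0.4, 1.0, -1.5]
finger_gap: 28.4
```

```bash
cat >> h.py <<'E'
def corr(z,x=517.5,y=-141.5,yaw=-165.88):
    s=r.sense(); T=tool(s); G=Ro.from_euler('xyz',[180,0,yaw],degrees=True).as_matrix()
    print("pos",s['tool_pos'].round(1),"rpy",s['tcp_rot'].round(2),"F",s['ft_force'].round(1),"gap",round(s['finger_gap'],1),"q6",s['joint_pos'][5].round(0))
    print("shift mm",(T[:3,:3].T@(np.array([x,y,z])-T[:3,3])).round(1),"rot rad",Ro.from_matrix(T[:3,:3].T@G).as_rotvec().round(4))
E
python3 -c "
from h import *
corr(110)"
```

```text
pos [ 500.5 -133.6  113. ] rpy [179.28  -2.29 173.9 ] F [ 0.4  1.  -1.5] gap 28.4 q6 -105.0
shift mm [-17.8  -6.1   2.2] rot rad [ 0.0195 -0.0373 -0.3531]
```

>>> play_rows([
  [[-0.009,-0.006,0],[0.01,-0.018,-0.176],1],
  [[-0.006,-0.003,0],[0.01,-0.018,-0.17],1],
  [[0,0,0],[0,0,0],1],
])

```text
time: 6.82
tool_pos: [513.4, -142.5, 109.2]
tcp_rot: [179.9, -0.3, -166.6]
ft_force: [-0.2, -0.8, -1.6]
finger_gap: 28.6
```

```bash
python3 -c "
from h import *
corr(80)"
```

```text
pos [ 513.4 -142.5  109.2] rpy [ 179.89   -0.28 -166.63] F [-0.2 -0.8 -1.6] gap 28.6 q6 -124.0
shift mm [-4.4 -0.1 29.2] rot rad [ 0.002  -0.0048 -0.013 ]
```

>>> play_rows([
  [[-0.004,0,0.015],[0.002,-0.005,-0.013],1],
  [[0,0,0.012],[0,0,0],1],
  [[0,0,0],[0,0,0],1],
])

```text
time: 7.2
tool_pos: [516.0, -140.8, 78.6]
tcp_rot: [179.9, -0.1, -166.5]
ft_force: [-0.7, 0.4, -1.4]
finger_gap: 28.6
```

```bash
python3 - <<'E'
from h import *
import cv2
corr(60); T=tool(); np.save("T3.npy",T)
a=eyes.snapshot("wrist")[:,:,::-1]; cv2.imwrite("pics/w3.png",a)
E
```

```text
pos [ 516.  -140.8   78.6] rpy [ 1.7989e+02 -1.4000e-01 -1.6647e+02] F [-0.7  0.4 -1.4] gap 28.6 q6 -124.0
shift mm [-1.3 -1.1 18.6] rot rad [ 0.0019 -0.0024 -0.0103]
```

View pics/w3.png

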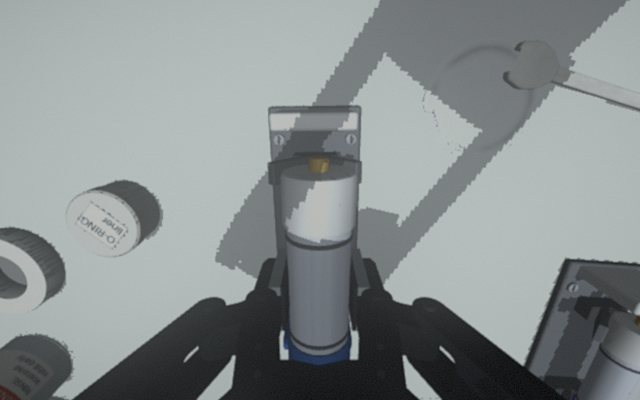

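```bash
python3 - <<'E'
from h import *
T=np.load("T3.npy");c=cam("wrist",T)
for e in(-24,0,24):
    s=np.array([518.9,-141.2]);a=np.radians(14.12);p=s-75*np.array([np.cos(a),np.sin(a)])+e*np.array([-np.sin(a),np.cos(a)])
    print(proj(c,[*p,56]).round(1))
print(back(c,(315,120),56))
E
```

```text
[269.  122.6]
[313.9 122.1]
[358.7 121.5]
[ 444.98722362 -159.15402101   56.        ]
```

The white cap now faces the white block (315,120), the nipple is at (319,164), and the predicted block position (314,122) agrees within about 1 mm. Lowering.

>>> play_rows([
  [[-0.001,-0.001,0.015],[0.002,-0.002,-0.01],1],
  [[0,0,0.01],[0,0,0],1],
  [[0,0,0],[0,0,0],1],
])

```text
time: 7.62
tool_pos: [517.7, -141.8, 52.6]
tcp_rot: [-180.0, 0.0, -165.9]
ft_force: [0.4, -0.3, -1.6]
finger_gap: 28.5
```

```bash
python3 -c "
from h import *
corr(28)"
```

```text
pos [ 517.7 -141.8   52.6] rpy [-1.7995e+02  4.0000e-02 -1.6591e+02] F [ 0.4 -0.3 -1.6] gap 28.5 q6 -125.0
shift mm [ 0.2  0.3 24.6] rot rad [-0.0008  0.0007 -0.0005]
```

>>> play_rows([
  [[0,0,0.01],[0,0,0],1],
  [[0,0,0.006],[0,0,0],1],
  [[0,0,0.003],[0,0,0],1],
  [[0,0,0],[0,0,0],1],
])

```text
time: 8.12
tool_pos: [518.0, -141.9, 32.6]
tcp_rot: [-179.9, 0.1, -165.9]
ft_force: [0.1, -0.2, -1.9]
finger_gap: 28.7
```

```bash
python3 -c "
from h import *
corr(28)"
```

```text
pos [ 518.  -141.9   32.6] rpy [-1.7994e+02  6.0000e-02 -1.6592e+02] F [ 0.1 -0.2 -1.9] gap 28.7 q6 -125.0
shift mm [0.4 0.5 4.6] rot rad [-0.0011  0.001  -0.0007]
```

>>> play_rows([
  [[0,0,0.002],[0,0,0],1],
  [[0,0,0.001],[0,0,0],1],
  [[0,0,0.001],[0,0,0],1],
])

```text
time: 8.5
tool_pos: [518.7, -142.1, 29.1]
tcp_rot: [-179.9, 0.1, -165.9]
ft_force: [0.7, 0.3, -1.3]
finger_gap: 28.6
```

>>> play_rows([
  [[0,0,0.001],[0,0,0],1],
  [[0,0,0.0005],[0,0,0],1],
])

```text
time: 8.75
tool_pos: [518.8, -142.2, 28.0]
tcp_rot: [-179.9, 0.1, -165.9]
ft_force: [-3.0, 1.5, 5.3]
finger_gap: 28.6
```

>>> play_rows([
  [[0,0,0.001],[0,0,0],1],
  [[0,0,0.0005],[0,0,0],1],
])

```text
time: 9.0
tool_pos: [518.8, -142.2, 28.1]
tcp_rot: [-179.9, 0.1, -165.9]
ft_force: [-3.1, 0.1, 4.5]
finger_gap: 28.6
```

```bash
python3 -c "
from h import *
corr(28);print(r.sense()['wrist_torque'])"
```

```text
pos [ 518.8 -142.2   28.1] rpy [-1.7988e+02  1.1000e-01 -1.6590e+02] F [-3.1  0.1  4.5] gap 28.6 q6 -125.0
shift mm [1.1 1.  0.1] rot rad [-0.002   0.0019 -0.0004]
[0.17196952 0.56091054 0.00910095]
```

>>> play_rows([
  [[0,0,0.002],[0,0,0],1],
  [[0,0,0.003],[0,0,0],1],
])

```text
time: 9.25
tool_pos: [518.9, -142.3, 27.7]
tcp_rot: [-179.9, 0.0, -165.9]
ft_force: [-22.4, 6.7, 39.6]
finger_gap: 28.6
```

```bash
python3 -c "
from h import *
corr(28);print(r.sense()['wrist_torque'])"
```

```text
pos [ 518.9 -142.3   27.7] rpy [-1.7990e+02  4.0000e-02 -1.6588e+02] F [-22.4   6.7  39.6] gap 28.6 q6 -125.0
shift mm [ 1.2  1.1 -0.3] rot rad [-0.0017  0.0007  0.    ]
[ 1.05612786  3.3857765  -0.01650936]
```

The stop is firm at TCP z 27.7–28.1, the same height as when I gripped it seated. I'll relax the push, then release.

>>> play_rows([
  [[0,0,0],[0,0,0],1],
  [[0,0,0],[0,0,0],1],
])

```text
time: 9.5
tool_pos: [519.3, -142.3, 28.7]
tcp_rot: [-179.9, 0.1, -165.9]
ft_force: [1.2, 0.2, -1.3]
finger_gap: 28.5
```

>>> play_rows([
  [[0,0,0],[0,0,0],0.6],
  [[0,0,0],[0,0,0],0.3],
  [[0,0,0],[0,0,0],0],
  [[0,0,0],[0,0,0],0],
  [[0,0,0],[0,0,0],0],
])

```text
time: 10.12
tool_pos: [519.5, -142.4, 28.2]
tcp_rot: [-179.9, 0.1, -165.9]
ft_force: [-0.9, 0.3, -0.5]
finger_gap: 84.9
```

>>> play_rows([
  [[0,0,-0.02],[0,0,0],0],
  [[0,0,-0.04],[0,0,0],0],
  [[0,0,-0.05],[0,0,0],0],
  [[0,0,-0.05],[0,0,0],0],
  [[0,0,0],[0,0,0],0],
  [[0,0,0],[0,0,0],0],
])

```text
time: 10.88
tool_pos: [517.9, -141.7, 191.5]
tcp_rot: [-180.0, -0.0, -165.9]
ft_force: [0.6, 0.7, 0.1]
finger_gap: 85.3
```

```bash
python3 - <<'E'
from h import *
import cv2
corr(28); T=tool(); np.save("T4.npy",T)
a=np.ascontiguousarray(eyes.snapshot("wrist")[:,:,::-1]); cv2.imwrite("pics/w4.png",a)
c=cam("wrist",T)
d=np.array([np.cos(np.radians(14.12)),np.sin(np.radians(14.12)),0]);s=np.array([518.9,-141.2,0])
for n,k,z in[("bluecap ring",26,60),("white ring",-26,60),("nipW",-58,45),("nipB",58,45)]: print(n,proj(c,s+k*d+[0,0,z]).round(1))
cv2.imwrite("pics/crop4.png",cv2.resize(a[70:290,200:440],None,fx=2.7,fy=2.7,interpolation=cv2.INTER_CUBIC))
E
```

```text
pos [ 517.9 -141.7  191.5] rpy [-1.7996e+02 -3.0000e-02 -1.6588e+02] F [0.6 0.7 0.1] gap 85.3 q6 -125.0
shift mm [  0.3   0.4 163.5] rot rad [-0.0007 -0.0006 -0.0001]
bluecap ring [318.4 217.5]
white ring [318.3 165.5]
nipW [318.3 128.6]
nipB [318.4 240.1]
```

View pics/crop4.png

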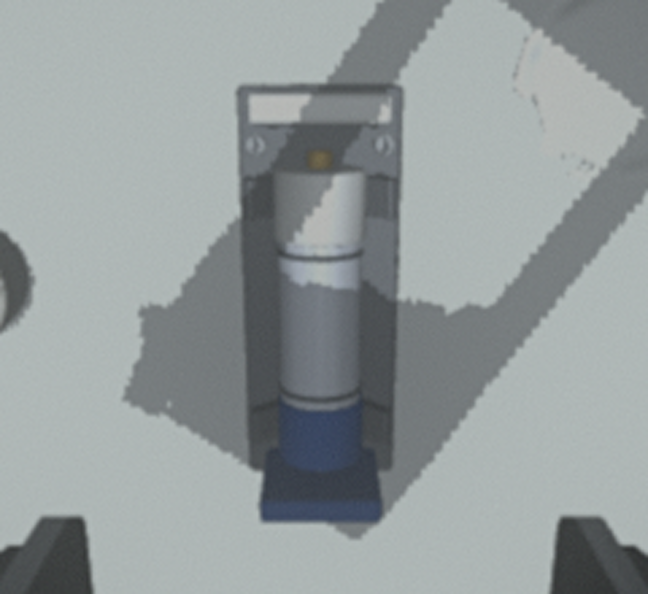

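The blue cap is now at the blue block. The rings at (318.5,165) and (318.5,218) match the fully seated prediction (165.5, 217.5). The arm is clear, so I'm handing in.

```bash
python3 -c "
from bench import r
print(r.hand_in())"
```

```text
the job is handed in; nothing more can be done
None
```

I lifted the wrongly fitted cartridge (the one in the cradle at about x 519, y −141 mm) clear, turned it end for end and lowered it back into the same cradle. I then let go, backed off about 160 mm and handed in at about 11 s. The other cartridge was not touched.

- **Position and direction:** the last wrist picture shows the blue cap at the blue block. Both rings are within about 1 px of where a fully seated, centred cartridge should show them.
- **Seating before release:** pressing down met a firm stop at a tool height of 27.7–28.1 mm, the same height as when I gripped it seated. The push peaked at about 40 N vertical at the wrist (about 46 N in all), well below the 120 N wrist limit.
- **One small doubt:** after I relaxed that push, the tool read 28.7 mm, up to 1 mm above the stop, just before the fingers opened. The later picture shows the cartridge seated.

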